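Set the treatment unit's medicine bottles in their colour-coded holders

TASK

Set each of the four brown medicine bottles upright in the round holder whose rim has the same colour as its cap, lowering it gently onto the holder's floor rather than dropping it. Do not knock any bottle over, and leave the two white bottles standing where they are.

Things in the scene. Friction and masses are not known exactly. Their poses are not given: they have to be found in the camera images.
- bottle_red: Brown (amber) glass medicine bottle with a red cap, upright. 40 mm body diameter, 92 mm tall; straight body to 48 mm, sloping shoulder, then a ribbed screw cap 28 mm across from 60 to 92 mm above the bottom; white paper band low down; 60 to 130 g. Stands loose on the work surface (height 0). Origin: centre of its underside; z up. Round: yaw means nothing. Best gripped by the cap from above.
- bottle_yellow: Brown (amber) glass medicine bottle with a yellow cap, upright. 40 mm body diameter, 92 mm tall; straight body to 48 mm, sloping shoulder, then a ribbed screw cap 28 mm across from 60 to 92 mm above the bottom; white paper band low down; 60 to 130 g. Stands loose on the work surface (height 0). Origin: centre of its underside; z up. Round: yaw means nothing. Best gripped by the cap from above.
- bottle_green: Brown (amber) glass medicine bottle with a green cap, upright. 40 mm body diameter, 92 mm tall; straight body to 48 mm, sloping shoulder, then a ribbed screw cap 28 mm across from 60 to 92 mm above the bottom; white paper band low down; 60 to 130 g. Stands loose on the work surface (height 0). Origin: centre of its underside; z up. Round: yaw means nothing. Best gripped by the cap from above.
- bottle_blue: Brown (amber) glass medicine bottle with a blue cap, upright. 40 mm body diameter, 92 mm tall; straight body to 48 mm, sloping shoulder, then a ribbed screw cap 28 mm across from 60 to 92 mm above the bottom; white paper band low down; 60 to 130 g. Stands loose on the work surface (height 0). Origin: centre of its underside; z up. Round: yaw means nothing. Best gripped by the cap from above.
- white_redcap: White bottle with a red cap, to be left alone. Same shape as the brown ones: 40 mm body diameter, 92 mm tall; straight body to 48 mm, sloping shoulder, then a ribbed screw cap 28 mm across from 60 to 92 mm above the bottom; white paper band low down; 60 to 130 g. Stands loose on the work surface (height 0). Origin: centre of its underside; z up. Round: yaw means nothing.
- white_bluecap: White bottle with a blue cap, to be left alone. Same shape as the brown ones: 40 mm body diameter, 92 mm tall; straight body to 48 mm, sloping shoulder, then a ribbed screw cap 28 mm across from 60 to 92 mm above the bottom; white paper band low down; 60 to 130 g. Stands loose on the work surface (height 0). Origin: centre of its underside; z up. Round: yaw means nothing.
- holder_red: Round shallow bottle holder with a red rim and a bare metal floor, fixed to the work surface. Outside 70 mm, inside 60 mm in diameter, rim 12 mm high, floor 4 mm above the work surface. Origin: centre of its underside, at work surface height; z up; yaw means nothing. Bottles and holders stand 80 mm or more apart, centre to centre; other small things among them are at most 30 mm high.
- holder_yellow: Round shallow bottle holder with a yellow rim and a bare metal floor, fixed to the work surface. Outside 70 mm, inside 60 mm in diameter, rim 12 mm high, floor 4 mm above the work surface. Origin: centre of its underside, at work surface height; z up; yaw means nothing. Bottles and holders stand 80 mm or more apart, centre to centre; other small things among them are at most 30 mm high.
- holder_green: Round shallow bottle holder with a green rim and a bare metal floor, fixed to the work surface. Outside 70 mm, inside 60 mm in diameter, rim 12 mm high, floor 4 mm above the work surface. Origin: centre of its underside, at work surface height; z up; yaw means nothing. Bottles and holders stand 80 mm or more apart, centre to centre; other small things among them are at most 30 mm high.
- holder_blue: Round shallow bottle holder with a blue rim and a bare metal floor, fixed to the work surface. Outside 70 mm, inside 60 mm in diameter, rim 12 mm high, floor 4 mm above the work surface. Origin: centre of its underside, at work surface height; z up; yaw means nothing. Bottles and holders stand 80 mm or more apart, centre to centre; other small things among them are at most 30 mm high.

How it is judged (in metres and radians):
At the end, for the whole second after the job is handed in: Each brown bottle stands released, still and upright (within 0.08 rad) on the floor of the holder matching its cap, centres within 12 mm, underside under 8 mm above the work surface; both white bottles stand upright, at most 30 mm from their starts (horizontal distance between bottle_red and holder_red below 0.012 m and height (world z) of each of bottle_red, bottle_yellow, bottle_green, bottle_blue below 0.008 m and angle between each of bottle_red, bottle_yellow, bottle_green, bottle_blue, white_redcap, white_bluecap's own z axis and vertical below 0.08 rad and linear speed of each of bottle_red, bottle_yellow, bottle_green, bottle_blue, white_redcap, white_bluecap below 0.02 m/s and angular speed of each of bottle_red, bottle_yellow, bottle_green, bottle_blue below 0.2 rad/s and horizontal distance between bottle_yellow and holder_yellow below 0.012 m and horizontal distance between bottle_green and holder_green below 0.012 m and horizontal distance between bottle_blue and holder_blue below 0.012 m and distance of each of white_redcap, white_bluecap from where it was at the start of the episode below 0.03 m); the robot touches nothing.
It fails at once if a bottle is tipped by more than 0.5 rad (angle between any of bottle_red, bottle_yellow, bottle_green, bottle_blue, white_redcap, white_bluecap's own z axis and vertical above 0.5 rad).
It fails at once if a white bottle is moved by more than 30 mm (distance of any of white_redcap, white_bluecap from where it was at the start of the episode above 0.03 m).
It fails at once if a brown bottle is dropped or slammed into its holder (faster than 0.6 m/s within 20 mm of the work surface: a fall of about 20 mm) ((horizontal distance between bottle_red and holder_red below 0.04 m and height (world z) of bottle_red below 0.02 m and linear speed of bottle_red above 0.6 m/s) or (horizontal distance between bottle_yellow and holder_yellow below 0.04 m and height (world z) of bottle_yellow below 0.02 m and linear speed of bottle_yellow above 0.6 m/s) or (horizontal distance between bottle_green and holder_green below 0.04 m and height (world z) of bottle_green below 0.02 m and linear speed of bottle_green above 0.6 m/s) or (horizontal distance between bottle_blue and holder_blue below 0.04 m and height (world z) of bottle_blue below 0.02 m and linear speed of bottle_blue above 0.6 m/s)).
It also fails if it takes over 104 s, if anything falls off the work surface, if the arm or the gripper's body presses on something with over 40 N, if the wrist force passes 120 N, or if a joint passes its speed limit or range.

ROBOT

A 7-joint arm with a two-finger parallel gripper is mounted at the origin on the work surface. World frame = base frame: x ahead of the robot, y to its left, z up, the work surface at z = 0. Lengths are in mm, angles in rad, forces in N, time in s.
With the tool pointing down it reaches from about 400 to 850 mm from the base axis. Payload 10.4 kg.
Tool frame: the origin (TCP) lies midway between the tips of the shut fingers; the grasp point (between the pads) lies bot.hold_point_z behind it (bot.hold_point_z is the distance from the TCP to the grasp point, in mm); z points along the fingers, y is the line along which they close (so a half turn about z gives the same grasp; the last joint's range is limited). The gripper opens to 87 mm and grips with 3 to 60 N. Pads are 19 mm wide; open, the fingers measure 117 mm over their backs; the gripper's body (75 mm by 190 mm) begins 51 mm behind the grasp point.
Start: joints at [1.234, 0.332, -0.065, 1.46, 0.022, 1.35, -0.088], TCP at [192.945, -594.498, 193.276] pointing down, gripper open.
Joint ranges: [-2.6, 2.6], [-0.5, 2.12], [-1.47, 1.34], [0.16, 2.42], [-1.27, 4.41], [0.06, 2.06], [-2.6, 2.6]. Speed limits (rad/s): [2.22, 2.22, 2.79, 2.79, 3.14, 3.14, 3.14].

INTERFACE

Orientations are given as a rotation vector (axis times angle).
In Python, from cell import bot gives the robot as it stands.
- The arm moves only by the tool jog_arm, never from a script. Its argument "motion" is text: rows parted by semicolons, each of 6 numbers parted by spaces: the shift along the tool's x, y, z normalised to -1 to 1, where 1 is 12 cm, then the turn, a rotation vector about the tool's x, y, z normalised to -1 to 1, where 1 is 0.5 rad. A call has 1 to 12 rows; each row is the pose to reach, as a shift and turn from the pose commanded when the call began, along the tool's axes at that moment; what a row does not reach only later rows make up. A row lasts 1/12 s, in which the tool goes at most 41.7 mm and 7.16 degrees, less where a joint would pass 70% of its speed; a pose out of reach is approached as far as the arm can. A call with a number of a shift or a turn outside -1 to 1 is refused whole. A call with a gripper value outside its range is refused whole. "claw" is the gripper's target within -1 to 1 (fully open at 1, half-way at 0, shut at -1), set as the call begins (left out, the last holds). The fingers move at their own pace and stop on an object; the grip force is fixed at half the most. Time passes only in rows, so rows that repeat a pose let the fingers close. It gives the time, the measured TCP pose, the force, the opening and the grip force at its end, in the units of the state.
- bot.observe(): the state, without advancing time (a new reading comes with each control period).
- bot.camera(name): name is "scene" or "top" or "wrist"; returns a dict with "color" (420x560x3 uint8, blue, green, red), "fx", "fy", "cx", "cy" (pixels), "dist_coeffs" ([k1, k2, p1, p2, k3] as OpenCV has them; the pictures are not rectified), "world_from_camera" (4x4, takes a point from camera to world coordinates); the wrist camera has in their place "T_tool_cam" (4x4, takes a point from camera to tool coordinates, whose origin is the TCP and whose axes are the flange's). Camera axes: x right, y up, looking along -z (the intrinsics and any distortion apply to the point x, -y, -z); pixel columns grow to the right and rows downward; lengths in mm; the calibration is good to about 2 mm. A picture is of the moment at which its call begins: read the wrist's pose just before it. There is no depth.
- bot.finish_job(): hands the job in; it is judged then, once.
Trained networks look in the newest picture that a camera, given by its name, has taken for a name from the list of things; names that differ only in an ending like _2 or _b are one class to them, and where a whole thing is asked for, a point or a joint stands for the part that bears it (a point fixed in the world has none). Each returns a list of dicts, best first, with "p" (0 to 1); they miss things now and then, are a little off and sometimes report something else, mostly with a low value. They report only what shows in the picture. A call takes as long as a camera call.
- bot.search_frame(camera, name): "box" ([centre column, centre row, width, height] in pixels, round what is visible of it).
- bot.masks_of(camera, name): "pixels" (420x560 bool, what is visible of it) and "box" ([centre column, centre row, width, height] in pixels, round what is visible of it).
The state is a dict: "clock": time; "joints": joint angles; "qvel": joint speeds; "joint_efforts": joint torques, N m; "tool_pos": TCP position; "eef_rot": TCP orientation; "force": force on the tool from outside, world axes, zero at the start; "wrist_torque": the same for the moment, N m; "grip_width": finger opening in mm; "grasp_force": force on a finger pad.
Only numpy, scipy, OpenCV 4.12 (cv2) and the standard library are available. Lean on these libraries where they do the work, as an engineer would, in place of code of your own. Each camera call takes 0.05 s, during which the arm holds its last target. There are 200 camera calls.

## Working session

There is one attempt and no reset: what is moved stays moved. The work goes in short steps, Python scripts to look and compute and a tool call to move; the robot and the scene stay as the last step left them, time stands still between calls to the robot, and variables do not carry over. Pictures are saved under pics/ and viewed, at most 14 in all, crops included, and the job is handed in when it is done.

Besides the shell and the picture viewer there is one more tool, called as name(argument=value, ...), one argument or row to a line, values as JSON. jog_arm: Moves the arm, as the interface text tells. Its arguments: {"type":"object","properties":{"motion":{"type":"string"},"claw":{"type":"number"}},"required":["motion"]}

```bash
mkdir -p pics
cat > h.py <<'E'
import numpy as np, cv2
from scipy.spatial.transform import Rotation as R
from cell import bot
def ray(c,px,T):
    K=np.array([[c["fx"],0,c["cx"]],[0,c["fy"],c["cy"]],[0,0,1]])
    u=cv2.undistortPoints(np.array([[px]],float),K,np.array(c["dist_coeffs"],float))[0,0]
    return T[:3,3],T[:3,:3]@np.array([u[0],-u[1],-1.])
def hit(c,px,z,T=None):
    T=np.array(c["world_from_camera"]) if T is None else T
    o,d=ray(c,px,T); return (o+d*(z-o[2])/d[2]).round(1)
E
python3 - <<'E'
from h import *
s=bot.observe(); print(s, bot.hold_point_z)
for n in ["top","scene"]:
    c=bot.camera(n); cv2.imwrite(f"pics/{n}0.png",c["color"]); print(n,np.round(c["world_from_camera"],2).tolist())
    for k in ["red","yellow","green","blue"]:
        for m,z in [("bottle_",76),("holder_",12)]:
            for r in bot.search_frame(n,m+k)[:3]:
                print(n,m+k,round(r["p"],2),np.round(r["box"]),hit(c,r["box"][:2],z if n=="top" else (46 if z>50 else 8))[:2])
    for k in ["white_redcap","white_bluecap"]:
        for r in bot.search_frame(n,k)[:2]: print(n,k,round(r["p"],2),np.round(r["box"]),hit(c,r["box"][:2],46)[:2])
E
```

```text
{'clock': 0.0, 'joints': array([ 1.23439065,  0.33289915, -0.06470681,  1.46094929,  0.02160129,
        1.34986932, -0.08848143]), 'qvel': array([-5.10011583e-04,  5.33367422e-04, -1.02374800e-03, -6.23216076e-04,
       -9.77876167e-05, -1.07299810e-04,  1.06365350e-04]), 'joint_efforts': array([ 3.48436342e-04, -6.23251677e+01,  2.51837861e-02, -3.89902925e+01,
       -6.11083279e-02,  3.94601596e-02,  1.74760989e-04]), 'tool_pos': array([ 192.79105014, -594.07610184,  192.4331339 ]), 'eef_rot': array([-3.10160650e+00, -4.90757968e-01,  4.49445357e-04]), 'force': array([0.3124763 , 0.46255059, 0.54603823]), 'wrist_torque': array([ 0.04851113, -0.0175989 ,  0.06241519]), 'grasp_force': 0.0, 'grip_width': 86.98177152200583} 18.700000000000003
top [[0.01, 0.99, -0.1, 379.71], [-1.0, 0.01, 0.0, 15.09], [0.0, 0.1, 0.99, 1310.31], [0.0, 0.0, 0.0, 1.0]]
top bottle_red 0.56 [158. 270.  25.  16.] [357.6 299.7]
top holder_red 0.87 [244. 177.  30.  24.] [589.2 103. ]
top bottle_yellow 0.8 [262. 226.  12.  15.] [463.   56.6]
top holder_yellow 0.9 [412. 189.  27.  26.] [ 562.9 -319. ]
top bott
[... 655 characters left out ...]
. 263.  33.  28.] [598.2 104.9]
scene bottle_yellow 0.83 [311. 220.  18.  43.] [478.1  51.4]
scene holder_yellow 0.64 [212. 166.  26.  17.] [ 562.  -323.4]
scene bottle_green 0.62 [276. 167.  18.  36.] [ 438.5 -182.5]
scene holder_green 0.85 [337. 312.  33.  29.] [561.1 286.2]
scene holder_green 0.74 [424. 271.  23.  41.] [329.2 281.1]
scene bottle_blue 0.87 [282. 197.  18.  39.] [489.7 -59.3]
scene holder_blue 0.69 [237. 220.  28.  21.] [605.7 -72.9]
scene holder_blue 0.63 [212. 167.  21.  19.] [ 561.5 -318.5]
scene holder_blue 0.16 [278. 143.  13.  35.] [ 336.6 -350.8]
scene white_redcap 0.64 [356. 253.  19.  41.] [453.7 193.6]
scene white_bluecap 0.73 [277. 144.  14.  27.] [ 374.7 -289.8]
```

View pics/top0.png

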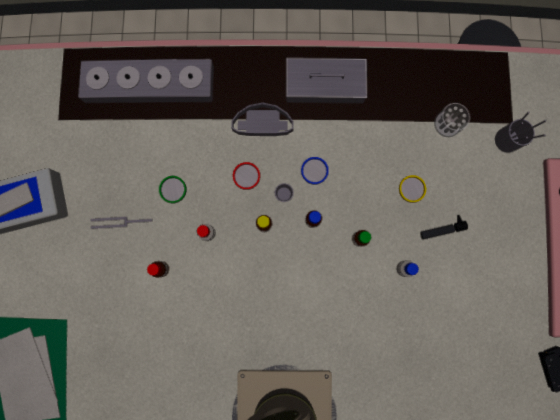

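View pics/scene0.png

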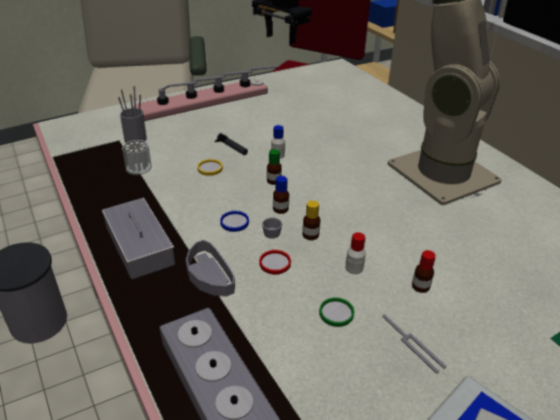

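The pictures show the brown caps in the top view at red (154,269), yellow (263,221), blue (314,217) and green (364,237). The white bottles have their caps at (203,231) red and (411,268) blue. The holder rims are at red (246,176), blue (315,170), green (173,189) and yellow (412,189). I'll refine these by colour.

Run:
```python
from h import *
c=bot.camera("top"); hsv=cv2.cvtColor(c["color"],cv2.COLOR_BGR2HSV).astype(int)
H={"red":0,"yellow":27,"green":65,"blue":118}
caps={"red":(154,269),"yellow":(263,221),"blue":(314,217),"green":(364,237)}
rim={"red":(246,176),"blue":(315,170),"green":(173,189),"yellow":(412,189)}
for k,h in H.items():
    d=abs(hsv[...,0]-h); d=np.minimum(d,180-d); m=(d<14)&(hsv[...,1]>130)&(hsv[...,2]>70)
    for nm,(x,y),r,z in [("cap",caps[k],14,88),("rim",rim[k],20,11)]:
        w=np.zeros(m.shape,np.uint8); w[y-r:y+r,x-r:x+r]=m[y-r:y+r,x-r:x+r]
        p=np.argwhere(w)[:,::-1].astype(np.float32)
        if nm=="rim": q=np.array(cv2.fitEllipse(cv2.convexHull(p))[0])
        else: q=np.array(cv2.minEnclosingCircle(p)[0])
        print(k,nm,len(p),q.round(1),p.min(0),p.max(0),hit(c,q,z)[:2])
```

```text
red cap 118 [153. 269.] [147. 263.] [159. 275.] [358.8 309.1]
red rim 166 [245.9 175.3] [233. 162.] [259. 188.] [594.3  99.4]
yellow cap 131 [262.8 220.8] [257. 215.] [269. 227.] [474.1  53.3]
yellow rim 198 [412.3 188.3] [399. 175.] [426. 202.] [ 565.  -320.5]
green cap 90 [365.1 236.7] [360. 232.] [370. 242.] [ 438.7 -186.4]
green rim 99 [172.  188.8] [159. 176.] [185. 202.] [558.7 285.1]
blue cap 114 [314.7 216.5] [309. 211.] [320. 222.] [485.2 -68.1]
blue rim 141 [314.3 170. ] [301. 157.] [327. 183.] [609.1 -72.3]
```

jog_arm(
  motion="0 0 -0.4 0 0 0.3;0 0 -0.4 0 0 0.628;0 0 -0.4 0 0 0.628;0 0 -0.4 0 0 0.628",
  claw=0.2,
)

```text
clock: 1.48
tool_pos: [193.1, -594.9, 242.2]
eef_rot: [3.14, -0.005, 0.001]
force: [-0.5, 0.5, -0.0]
grip_width: 68.2
grasp_force: 0.0
```

jog_arm(
  motion="0.2 -0.2 0 0 0 0;0.4 -0.45 0 0 0 0;0.6 -0.7 0 0 0 0;0.75 -1 0 0 0 0;0.75 -1 0 0 0 0",
)

```text
clock: 1.9
tool_pos: [288.7, -467.7, 241.2]
eef_rot: [-3.139, -0.02, -0.003]
force: [1.9, -0.0, 1.0]
grip_width: 52.8
grasp_force: 0.0
```

jog_arm(
  motion="0.2 -0.25 0 0 0 0;0.4 -0.5 0 0 0 0;0.6 -0.75 0 0 0 0;0.7 -1 0 0 0 0;0.7 -1 0 0 0 0",
)

```text
clock: 2.32
tool_pos: [370.8, -348.1, 241.2]
eef_rot: [-3.14, -0.019, -0.001]
force: [0.7, 0.1, 0.1]
grip_width: 52.4
grasp_force: 0.0
```

jog_arm(
  motion="0.15 -0.25 0 0 0 0;0.3 -0.5 0 0 0 0;0.45 -0.75 0 0 0 0;0.55 -1 0 0 0 0;0.55 -1 0 0 0 0;0.55 -1 0 0 0 0;0.55 -1 0 0 0 0",
)

```text
clock: 2.9
tool_pos: [432.5, -235.3, 240.9]
eef_rot: [3.141, 0.001, -0.001]
force: [-0.1, -0.7, -0.6]
grip_width: 52.1
grasp_force: 0.0
```

```bash
cat >> h.py <<'E'
def wrist(save=None):
    s=bot.observe(); c=bot.camera("wrist")
    T=np.eye(4); T[:3,:3]=R.from_rotvec(s["eef_rot"]).as_matrix(); T[:3,3]=s["tool_pos"]
    if save: cv2.imwrite(save,c["color"])
    return s,c,T@np.array(c["T_tool_cam"])
H={"red":0,"yellow":27,"green":65,"blue":118}
def project(c,T,P):
    q=T[:3,:3].T@(np.array(P,float)-T[:3,3]); K=np.array([[c["fx"],0,c["cx"]],[0,c["fy"],c["cy"]],[0,0,1]])
    return cv2.projectPoints(np.array([[q[0],-q[1],-q[2]]]),np.zeros(3),np.zeros(3),K,np.array(c["dist_coeffs"],float))[0][0,0]
def colour(c,k,T=None,zs=(12,91)):
    hsv=cv2.cvtColor(c["color"],cv2.COLOR_BGR2HSV).astype(int)
    d=abs(hsv[...,0]-H[k]); d=np.minimum(d,180-d); m=((d<14)&(hsv[...,1]>110)&(hsv[...,2]>50)).astype(np.uint8)
    n,l,st,ce=cv2.connectedComponentsWithStats(m)
    for i in range(1,n):
        if st[i,4]>60:
            p=np.argwhere(l==i)[:,::-1].astype(np.float32); q=cv2.fitEllipse(cv2.convexHull(p)) if len(cv2.convexHull(p))>4 else ((0,0),(0,0),0)
            print(k,st[i].tolist(),np.round(q[0],1),np.round(q[1],1),[hit(c,q[0],z,T)[:2] for z in zs])
E
python3 - <<'E'
from h import *
s,c,T=wrist("pics/w1.png"); print(s["clock"],s["tool_pos"],s["grip_width"],np.round(c["T_tool_cam"],2).tolist(),c["fx"])
for k in H: colour(c,k,T)
print(project(c,T,[438.7,-186.4,92]),project(c,T,[438.7,-186.4,0]))
E
```

```text
2.9 [ 432.46360792 -235.25906799  240.94979289] 52.08780284034832 [[0.0, 0.96, 0.28, 78.41], [1.0, -0.0, -0.0, 0.05], [-0.0, 0.28, -0.96, -191.59], [0.0, 0.0, 0.0, 1.0]] 348.4569566390887
red [0, 8, 10, 46, 328] [-7.4 28.6] [32.5 51.8] [array([593. ,  76.1]), array([577.6,  17.7])]
red [108, 109, 27, 24, 206] [121.1 120.2] [18.8 31.5] [array([492.4, -57.6]), array([495.9, -91. ])]
red [0, 120, 26, 20, 205] [ 12.8 128.9] [13.5 28.2] [array([483.1,  74.8]), array([488.3,  16.6])]
red [213, 152, 26, 12, 90] [225.2 161.1] [17.4 25.3] [array([ 443.9, -178.9]), array([ 456.5, -189.5])]
yellow [318, 18, 62, 67, 1027] [348.7  50.7] [61.2 67.3] [array([ 568.2, -321.2]), array([ 557.4, -305. ])]
yellow [0, 125, 16, 29, 364] [  1.3 139.2] [25.9 30.6] [array([470.9,  91.5]), array([478.5,  30.1])]
yellow [141, 275, 23, 60, 703] [151.9 304.2] [22.8 61.8] [array([245.8, -70.1]), array([ 295.6, -101.2])]
yellow [382, 275, 23, 60, 686] [392.4 304.6] [22.6 61.6] [array([ 245.3, -402.2]), array([ 295.2, -370.8])]
yellow [163, 345, 377, 23, 6201] [405.7 356.6] [ 21.9 555.1] [array([ 158.5, -431. ]), array([ 224.7, -394.2])]
green [210, 160, 29, 30, 634] [223.7 174.7] [28.4 28.8] [array([ 427.1, -176.3]), array([ 442.9, -187.4])]
blue [92, 0, 65, 43, 701] [124.6   8.8] [62.  70.4] [array([610.8, -74.9]), array([ 592.1, -105. ])]
blue [85, 113, 41, 31, 982] [105.1 128. ] [30.9 40.9] [array([483.4, -37.5]), array([488.6, -74.6])]
blue [316, 226, 27, 29, 447] [328.8 241.4] [26.  30.9] [array([ 339.4, -309.5]), array([ 371.7, -295.5])]
[222.67541701 179.03309167] [232.62238243 163.70360387]
```

View pics/w1.png

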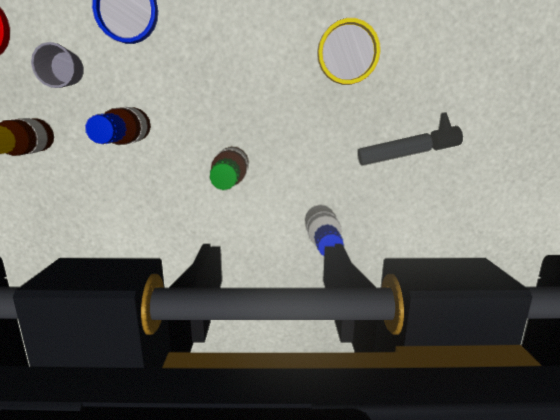

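The wrist view agrees with the top view to within about 4 mm (green cap at (224,175), yellow rim at (349,51)). I'll pick green first.

jog_arm(
  motion="0.07 -0.3 0 0 0 0;0.07 -0.4 0 0 0 0;0.07 -0.4 0.3 0 0 0;0.07 -0.4 0.6 0 0 0;0.07 -0.4 0.85 0 0 0;0.07 -0.4 1 0 0 0;0.07 -0.4 1 0 0 0",
)

```text
clock: 3.53
tool_pos: [438.4, -186.7, 117.3]
eef_rot: [-3.139, 0.002, 0.01]
force: [-0.7, -0.3, -0.1]
grip_width: 52.3
grasp_force: 0.0
```

jog_arm(
  motion="0 0 0.15 0 0 0;0 0 0.3 0 0 0;0 0 0.42 0 0 0;0 0 0.48 0 0 0;0 0 0.48 0 0 0;0 0 0.48 0 0 0",
)

```text
clock: 4.03
tool_pos: [441.8, -187.1, 64.6]
eef_rot: [3.141, -0.001, 0.001]
force: [-0.2, -0.6, 1.0]
grip_width: 52.5
grasp_force: 0.0
```

jog_arm(
  motion="0 0 0 0 0 0;0 0 0 0 0 0;0 0 0 0 0 0;0 0 0 0 0 0;0 0 0 0 0 0;0 0 0 0 0 0;0 0 0 0 0 0;0 0 0 0 0 0",
  claw=-0.6,
)

```text
clock: 4.7
tool_pos: [441.4, -186.6, 63.6]
eef_rot: [3.142, -0.0, -0.0]
force: [-0.5, 0.2, -0.3]
grip_width: 18.0
grasp_force: 0.0
```

The fingers shut to 18 mm with no force, so the grasp missed the cap. I'll look.

Run:
```python
from h import *
s,c,T=wrist("pics/w2.png"); print(s["tool_pos"],s["grip_width"],s["grasp_force"])
colour(c,"green",T); print(project(c,T,s["tool_pos"]))
c=bot.camera("scene"); cv2.imwrite("pics/s2.png",cv2.resize(c["color"][90:270,180:420],(720,540)))
c=bot.camera("top"); colour(c,"green")
```

```text
[ 441.40964474 -186.55302166   63.64404278] 17.993960401526802 0.0
green [247, 219, 50, 68, 2408] [271.3 252.6] [52.6 68.2] [array([ 411.6, -186.2]), array([ 446.7, -186.3])]
[271.69228119 241.92991341]
green [159, 176, 27, 27, 145] [172.2 188.9] [26.7 26.9] [array([558.5, 284.5]), array([547.6, 268.1])]
green [0, 317, 67, 103, 1681] [ 38.2 355.9] [ 70.2 135. ] [array([132.3, 620.1]), array([147.4, 583.3])]
```

View pics/w2.png

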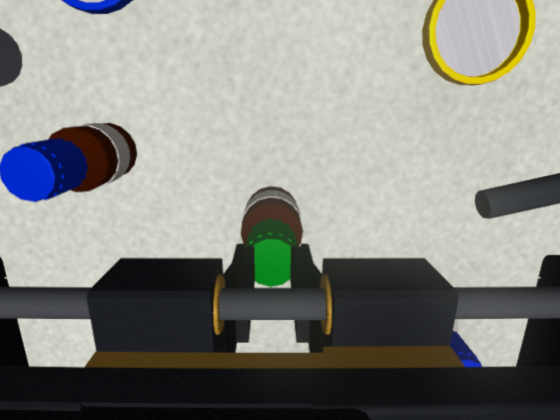

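View pics/s2.png

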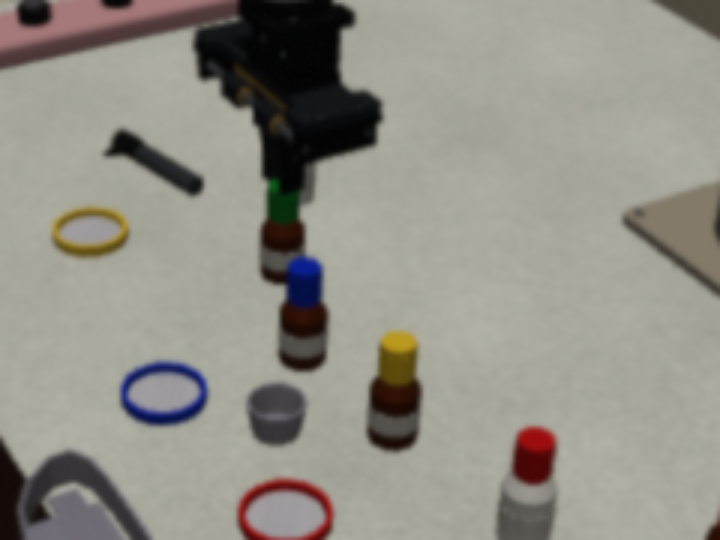

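Run:
```python
from h import *
s,c,T=wrist(); print(s["tool_pos"],s["grip_width"],s["grasp_force"],s["force"])
im=cv2.resize(c["color"][180:350,170:370],None,fx=3.5,fy=3.5,interpolation=cv2.INTER_CUBIC)
cv2.imwrite("pics/w3.png",cv2.convertScaleAbs(im,alpha=1.6,beta=25))
for z in (0,48,60,64,82,92): print(z,project(c,T,[441.4,-186.6,z]).round(1),project(c,T,[441.4,-200.6,z]).round(1))
```

```text
[ 441.41561133 -186.54781125   63.6316197 ] 17.28594128690191 0.0 [-0.9114749  -0.07458753 -0.0467472 ]
0 [271.8 210.3] [290.1 210.3]
48 [271.8 232.6] [293.9 232.6]
60 [271.8 239.7] [295.1 239.7]
64 [271.8 242.2] [295.5 242.2]
82 [271.8 254.9] [297.7 254.9]
92 [271.8 263. ] [299. 263.]
```

View pics/w3.png

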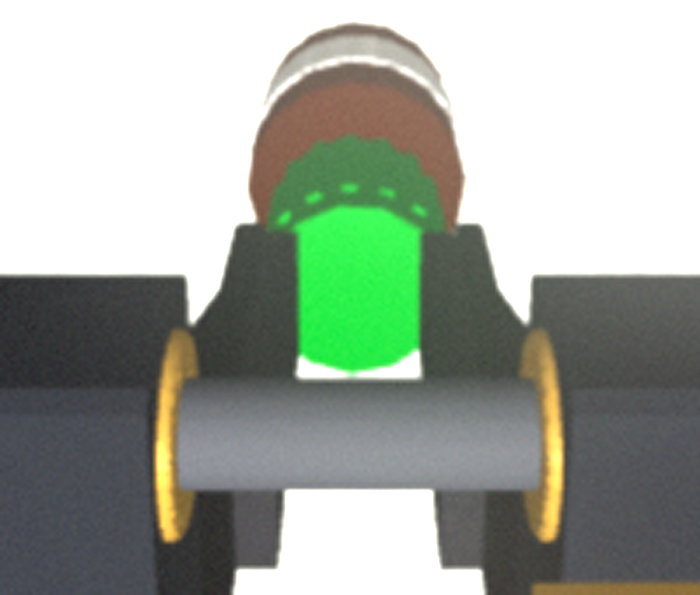

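Run:
```python
from h import *
c=bot.camera("scene"); T=np.array(c["world_from_camera"])
f=lambda P:((project(c,T,P)-[180,90])*3).round(0)
for z in (60,64,80,92,95,110): print(z,f([441.4,-186.6,z]),f([451,-178,z]),f([451,-195,z]),f([441,-165,z]))
im=cv2.resize(c["color"][125:185,245:325],(800,600),interpolation=cv2.INTER_CUBIC)
cv2.imwrite("pics/s3.png",cv2.convertScaleAbs(im,alpha=1.8,beta=25))
```

```text
60 [282. 217.] [278. 224.] [268. 215.] [295. 228.]
64 [283. 213.] [278. 220.] [268. 211.] [295. 224.]
80 [283. 197.] [278. 204.] [268. 195.] [296. 208.]
92 [283. 185.] [278. 192.] [268. 183.] [296. 196.]
95 [283. 182.] [278. 189.] [269. 180.] [296. 193.]
110 [283. 167.] [278. 174.] [269. 165.] [296. 178.]
```

View pics/s3.png

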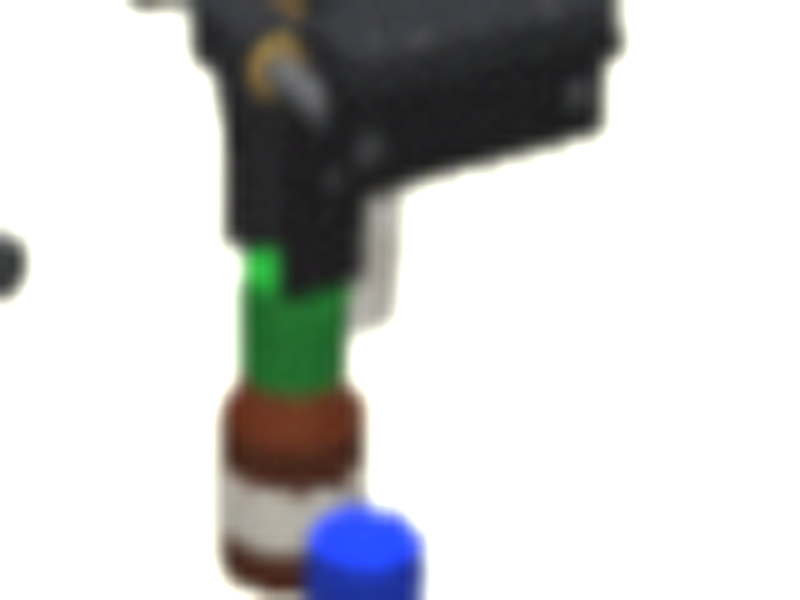

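The side view settles it. At reported z = 64, the fingertip projects to z of about 92–95, just above the cap top. So the real tips sit about 30 mm behind the reported TCP. I'll open, go about 28 mm lower and retry, watching the force.

jog_arm(
  motion="0 0 -0.04 0 0 0;0 0 -0.04 0 0 0;0 0 -0.04 0 0 0;0 0 -0.04 0 0 0;0 0 -0.04 0 0 0;0 0 -0.04 0 0 0;0 0 0.05 0 0 0;0 0 0.12 0 0 0;0 0 0.18 0 0 0;0 0 0.23 0 0 0;0 0 0.23 0 0 0;0 0 0.23 0 0 0",
  claw=0.2,
)

```text
clock: 5.95
tool_pos: [441.1, -186.4, 35.5]
eef_rot: [-3.141, 0.0, 0.001]
force: [-0.3, -0.6, 0.4]
grip_width: 52.4
grasp_force: 0.0
```

jog_arm(
  motion="0 0 0 0 0 0;0 0 0 0 0 0;0 0 0 0 0 0;0 0 0 0 0 0;0 0 0 0 0 0;0 0 0 0 0 0;0 0 0 0 0 0;0 0 0 0 0 0",
  claw=-0.6,
)

```text
clock: 6.62
tool_pos: [441.6, -186.6, 36.2]
eef_rot: [3.141, -0.0, 0.001]
force: [0.4, 0.7, 2.7]
grip_width: 27.2
grasp_force: 30.0
```

Gripped: 27.2 mm, 30 N. The grip is at reported z = 36, so I'll release at about 41 in the holder. Now lifting and carrying to green.

jog_arm(
  motion="0 0 -0.1 0 0 0;0 0 -0.3 0 0 0;0 0 -0.55 0 0 0;0 0 -0.8 0 0 0;0 0 -1 0 0 0;0 0 -1 0 0 0",
)

```text
clock: 7.12
tool_pos: [443.8, -187.3, 160.8]
eef_rot: [3.138, -0.0, 0.01]
force: [-0.2, -0.3, -1.3]
grip_width: 27.3
grasp_force: 30.0
```

jog_arm(
  motion="0.05 -0.15 0 0 0 0;0.1 -0.4 0 0 0 0;0.18 -0.65 0 0 0 0;0.22 -0.85 0 0 0 0;0.25 -0.98 0 0 0 0",
)

```text
clock: 7.53
tool_pos: [471.5, -66.0, 155.4]
eef_rot: [-3.141, -0.004, 0.001]
force: [-0.5, 0.2, -1.1]
grip_width: 27.3
grasp_force: 30.0
```

jog_arm(
  motion="0.05 -0.25 0 0 0 0;0.13 -0.5 0 0 0 0;0.2 -0.75 0 0 0 0;0.25 -0.98 0 0 0 0",
)

```text
clock: 7.87
tool_pos: [501.5, 50.4, 155.4]
eef_rot: [-3.141, -0.0, 0.001]
force: [0.3, 0.0, -1.9]
grip_width: 27.5
grasp_force: 30.0
```

jog_arm(
  motion="0.05 -0.25 0 0 0 0;0.13 -0.5 0 0 0 0;0.2 -0.75 0 0 0 0;0.25 -0.9 0 0 0 0;0.25 -0.98 0 0 0 0;0.25 -0.98 0 0 0 0;0.25 -0.98 0 0 0 0",
)

```text
clock: 8.45
tool_pos: [531.0, 165.5, 155.4]
eef_rot: [3.141, 0.0, -0.002]
force: [-0.1, 0.3, -1.0]
grip_width: 27.3
grasp_force: 30.0
```

Run:
```python
from h import *
s,c,T=wrist("pics/w4.png"); print(s["clock"],s["tool_pos"],s["grip_width"],s["grasp_force"])
for k in H: colour(c,k,T)
```

```text
8.45 [531.02245854 165.47393914 155.39045542] 27.270375969547004 29.98867614660412
red [306, 79, 74, 75, 1275] [342.5 115.9] [72.8 76.5] [array([598.5,  99.4]), array([601.2, 115. ])]
red [238, 218, 68, 33, 1134] [271.7 239.7] [42.6 64.8] [array([474.6, 165.4]), array([506.5, 165.5])]
red [502, 221, 39, 38, 682] [521.  239.4] [33.8 42.6] [array([474.5, -95.6]), array([506.4, -34. ])]
red [372, 235, 41, 23, 410] [392. 248.] [25.3 39.8] [array([465.2,  39.9]), array([499.3,  69.5])]
yellow [382, 244, 36, 15, 356] [398.8 252.7] [16.3 35.3] [array([459.8,  32.2]), array([495.2,  63.6])]
yellow [193, 274, 16, 61, 525] [200.9 304.4] [15.7 62.3] [array([398.3, 243.1]), array([448.1, 224.8])]
yellow [336, 275, 16, 60, 515] [343.3 304.7] [16.1 61.8] [array([397.9,  86.7]), array([447.9, 105.3])]
yellow [106, 346, 378, 23, 6434] [311.7 357.3] [ 23.6 478.1] [array([328.2, 119.1]), array([394.6, 130.1])]
green [113, 119, 73, 71, 1250] [148.9 153.8] [68.8 74.4] [array([563.3, 283.6]), array([574.2, 255.7])]
green [242, 236, 62, 53, 2686] [272.3 275.7] [62.3 81. ] [array([433.4, 164.8]), array([474.9, 165. ])]
blue [485, 63, 75, 77, 1771] [524.  100.9] [70.8 83.8] [array([613.3, -70.3]), array([612.4, -14.6])]
blue [517, 232, 43, 38, 1035] [538.6 249.9] [36.3 43.2] [array([ 462.4, -117.4]), array([497.2, -50.7])]
```

View pics/w4.png

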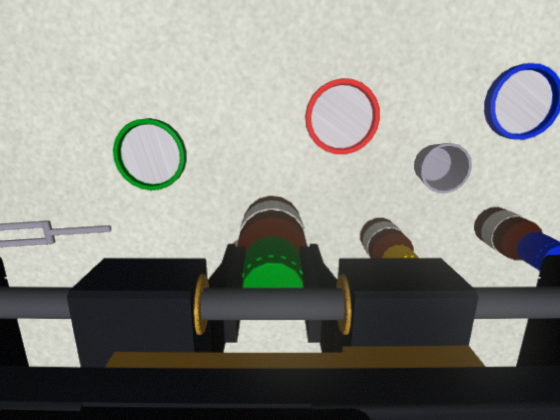

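The green rim is at (149,154), giving an averaged target of (561, 284.5). The grip is intact.

jog_arm(
  motion="0.05 -0.2 0 0 0 0;0.13 -0.45 0 0 0 0;0.2 -0.7 0 0 0 0;0.25 -0.9 0 0 0 0;0.25 -0.98 0 0 0 0;0.25 -0.98 0.1 0 0 0;0.25 -0.98 0.3 0 0 0;0.25 -0.98 0.5 0 0 0;0.25 -0.98 0.65 0 0 0;0.25 -0.98 0.75 0 0 0;0.25 -0.98 0.83 0 0 0;0.25 -0.98 0.85 0 0 0",
)

```text
clock: 9.5
tool_pos: [561.2, 281.8, 52.4]
eef_rot: [3.14, -0.003, -0.002]
force: [0.4, -0.3, 0.3]
grip_width: 27.4
grasp_force: 30.0
```

jog_arm(
  motion="0 0 0.02 0 0 0;0 0 0.05 0 0 0;0 0 0.08 0 0 0;0 0 0.1 0 0 0;0 0 0.105 0 0 0;0 0 0.11 0 0 0;0 0 0.11 0 0 0",
)

```text
clock: 10.08
tool_pos: [561.6, 283.9, 40.9]
eef_rot: [-3.142, 0.0, -0.0]
force: [0.2, 0.2, -1.5]
grip_width: 27.2
grasp_force: 30.0
```

jog_arm(
  motion="0 0 0.005 0 0 0;0 0 0.01 0 0 0;0 0 0.01 0 0 0;0 0 0.01 0 0 0",
)

```text
clock: 10.42
tool_pos: [561.9, 284.1, 40.3]
eef_rot: [-3.141, 0.0, -0.002]
force: [-0.1, -0.4, 4.8]
grip_width: 27.2
grasp_force: 30.0
```

jog_arm(
  motion="0 0 0 0 0 0;0 0 0 0 0 0;0 0 0 0 0 0;0 0 0 0 0 0;0 0 0 0 0 0;0 0 -0.1 0 0 0;0 0 -0.3 0 0 0;0 0 -0.6 0 0 0;0 0 -0.8 0 0 0;0 0 -1 0 0 0;0 0 -1 0 0 0;0 0 -1 0 0 0",
  claw=0.2,
)

```text
clock: 11.42
tool_pos: [562.2, 284.4, 161.9]
eef_rot: [-3.14, 0.0, -0.005]
force: [-0.3, 0.1, -1.2]
grip_width: 52.1
grasp_force: 0.0
```

Run:
```python
from h import *
s,c,T=wrist("pics/w5.png"); print(s["clock"],s["tool_pos"],s["grip_width"],s["grasp_force"])
for k in ["green","red"]: colour(c,k,T,(12,92,96))
c=bot.camera("top");colour(c,"red",None,(12,88)); colour(c,"green",None,(12,92))
```

```text
11.4167 [562.21249226 284.4402499  161.86824848] 52.11418297351987 0.0
green [238, 151, 68, 76, 1743] [271.5 187.5] [66.3 74.4] [array([560.2, 284.9]), array([578.9, 284.7]), array([579.8, 284.7])]
red [423, 115, 73, 70, 1415] [459.1 149.3] [67.2 75.4] [array([598.9, 100.7]), array([608.5, 143.7]), array([609. , 145.8])]
red [499, 262, 27, 13, 222] [512.5 268.1] [12.4 26.1] [array([470.3,  21.7]), array([510. ,  83.1]), array([512. ,  86.2])]
red [232, 162, 28, 28, 189] [246.  175.3] [27.4 27.6] [array([594. ,  99.2]), array([581.5,  94.2])]
red [147, 262, 14, 15, 145] [153.6 269. ] [12.8 14.8] [array([357.6, 325.9]), array([358.9, 307.7])]
green [0, 317, 67, 103, 1704] [ 37.  353.4] [ 68.2 141.4] [array([138.5, 623.5]), array([153.3, 586. ])]
```

View pics/w5.png

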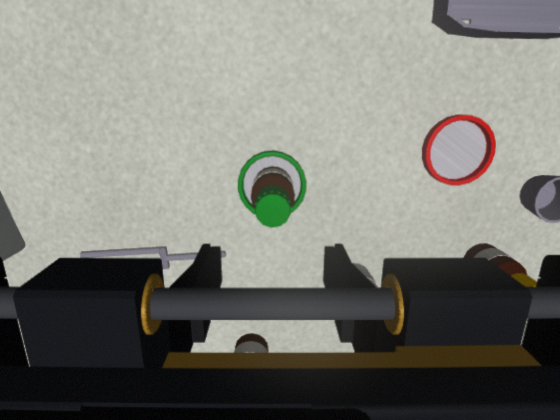

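Green stands centred in its holder, with its cap at (272,210). Next is red, near (361,309).

jog_arm(
  motion="-0.2 0 0 0 0 0;-0.45 0 0 0 0 0;-0.7 -0.05 0 0 0 0;-0.9 -0.1 0 0 0 0",
)

```text
clock: 11.85
tool_pos: [451.0, 295.4, 158.3]
eef_rot: [3.14, -0.0, -0.004]
force: [-0.7, 1.0, 0.9]
grip_width: 52.6
grasp_force: 0.0
```

jog_arm(
  motion="-0.2 0 0 0 0 0;-0.45 -0.05 0 0 0 0;-0.65 -0.1 0 0 0 0;-0.77 -0.11 0 0 0 0;-0.77 -0.11 0 0 0 0;-0.77 -0.11 0 0 0 0;-0.77 -0.11 0 0 0 0",
)

```text
clock: 12.43
tool_pos: [361.8, 308.4, 159.2]
eef_rot: [3.141, -0.002, -0.001]
force: [0.1, -0.1, -0.4]
grip_width: 52.5
grasp_force: 0.0
```

```bash
cat >> h.py <<'E'
def capfit(k):
    s,c,T=wrist(); colour(c,k,T); o=s["tool_pos"]
    print(s["clock"],o.round(1),s["eef_rot"].round(3),"if cap under TCP, its rows/cols",project(c,T,[o[0]-14,o[1],92]).round(1),project(c,T,[o[0]+14,o[1],60]).round(1),"centre",project(c,T,[o[0],o[1],92]).round(1))
E
python3 -c "
from h import *
capfit('red')"
```

```text
red [399, 65, 53, 42, 1721] [425.5  86.1] [41.  54.1] [array([456.3, 165.8]), array([452.6, 199.1])]
red [252, 180, 38, 46, 1309] [270.2 202.6] [37.7 45.8] [array([344.2, 309.9]), array([366.6, 309.5])]
12.4333 [361.8 308.4 159.2] [ 3.141e+00 -2.000e-03 -1.000e-03] if cap under TCP, its rows/cols [271.7 226. ] [271.7 182.3] centre [271.7 208.9]
```

Cap is right under the tool. Descending and gripping.

jog_arm(
  motion="0 0 0.15 0 0 0;0 -0.01 0.4 0 0 0;0 -0.01 0.65 0 0 0;0 -0.01 0.85 0 0 0;0 -0.01 0.95 0 0 0;0 -0.01 1 0 0 0;0 -0.01 1 0 0 0;0 -0.01 1 0 0 0",
)

```text
clock: 13.15
tool_pos: [361.7, 310.8, 40.5]
eef_rot: [-3.141, 0.001, -0.001]
force: [-0.2, -0.6, 0.1]
grip_width: 52.3
grasp_force: 0.0
```

jog_arm(
  motion="0 0 0.03 0 0 0;0 0 0.03 0 0 0;0 0 0.03 0 0 0;0 0 0.03 0 0 0;0 0 0.03 0 0 0;0 0 0.03 0 0 0;0 0 0.03 0 0 0;0 0 0.03 0 0 0",
  claw=-0.6,
)

```text
clock: 13.82
tool_pos: [361.4, 310.3, 36.3]
eef_rot: [3.142, -0.001, 0.001]
force: [0.9, -1.1, 5.0]
grip_width: 27.3
grasp_force: 30.0
```

jog_arm(
  motion="0 0 -0.1 0 0 0;0 0 -0.3 0 0 0;0 0 -0.55 0 0 0;0 0 -0.8 0 0 0;0 0 -1 0 0 0;0 0 -1 0 0 0;0 0 -1 0 0 0",
)

```text
clock: 14.4
tool_pos: [361.6, 310.8, 157.5]
eef_rot: [-3.141, 0.0, -0.004]
force: [0.2, 0.0, -1.9]
grip_width: 27.1
grasp_force: 30.0
```

jog_arm(
  motion="0.1 0.1 0 0 0 0;0.3 0.26 0 0 0 0;0.53 0.47 0 0 0 0;0.76 0.68 0 0 0 0;0.98 0.88 0 0 0 0;0.98 0.88 0 0 0 0",
)

```text
clock: 14.9
tool_pos: [482.6, 197.7, 154.2]
eef_rot: [3.139, -0.014, -0.002]
force: [-0.2, -1.0, -0.6]
grip_width: 26.8
grasp_force: 30.0
```

jog_arm(
  motion="0.1 0.1 0 0 0 0;0.3 0.26 0 0 0 0;0.53 0.47 0 0 0 0;0.76 0.68 0 0 0 0;0.98 0.875 0 0 0 0;0.99 0.875 0 0 0 0;0.99 0.875 0 0 0 0;0.99 0.875 0 0 0 0",
)

```text
clock: 15.57
tool_pos: [596.3, 100.5, 154.8]
eef_rot: [-3.141, -0.001, 0.004]
force: [-1.3, 0.7, -1.0]
grip_width: 27.4
grasp_force: 30.0
```

```bash
python3 -c "
from h import *
s,c,T=wrist('pics/w6.png');colour(c,'red',T);print(s['tool_pos'],s['grip_width'],[project(c,T,[597+a,100+b,12]).round() for a,b in((-35,0),(35,0),(0,35),(0,-35))])"
```

```text
red [239, 150, 70, 59, 811] [273.4 183.7] [68.5 69.6] [array([599.,  99.]), array([617. ,  99.3])]
red [51, 214, 40, 40, 628] [ 70.4 233.5] [36.3 43.3] [array([546.3, 308.6]), array([576.8, 259.4])]
red [239, 217, 67, 72, 4073] [272.1 261.4] [74.  93.1] [array([515.4, 100.2]), array([553.2, 100.2])]
[596.34986058 100.46679655 154.78394708] 27.424115982713673 [array([272., 219.]), array([272., 150.]), array([237., 186.]), array([308., 186.])]
```

View pics/w6.png

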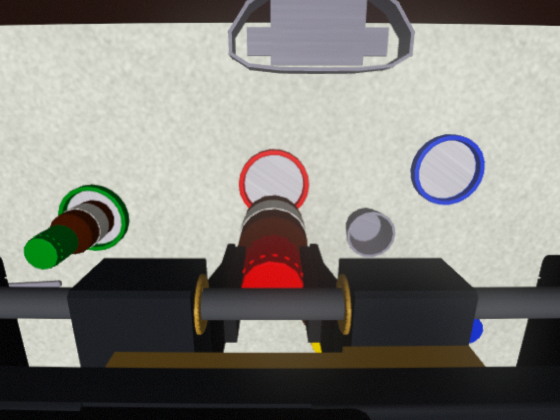

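Red bottle is upright over its ring (274,184), aligned within 1–2 mm. Lowering.

jog_arm(
  motion="0 0 0.1 0 0 0;0 0 0.3 0 0 0;0 0 0.5 0 0 0;0 0 0.65 0 0 0;0 0 0.75 0 0 0;0 0 0.82 0 0 0;0 0 0.87 0 0 0;0 0 0.9 0 0 0;0 0 0.93 0 0 0;0 0 0.955 0 0 0;0 0 0.965 0 0 0;0 0 0.97 0 0 0",
)

```text
clock: 16.62
tool_pos: [598.1, 99.6, 40.4]
eef_rot: [3.141, -0.001, 0.002]
force: [-1.2, -1.3, 8.4]
grip_width: 27.1
grasp_force: 30.0
```

jog_arm(
  motion="0 0 0 0 0 0;0 0 0 0 0 0;0 0 0 0 0 0;0 0 0 0 0 0",
)

```text
clock: 16.95
tool_pos: [598.0, 99.6, 40.4]
eef_rot: [3.142, -0.001, 0.002]
force: [-2.2, -1.5, 5.7]
grip_width: 27.3
grasp_force: 30.0
```

jog_arm(
  motion="0 0 0 0 0 0;0 0 0 0 0 0;0 0 0 0 0 0;0 0 0 0 0 0;0 0 0 0 0 0;0 0 -0.1 0 0 0;0 0 -0.3 0 0 0;0 0 -0.6 0 0 0;0 0 -0.8 0 0 0;0 0 -1 0 0 0;0 0 -1 0 0 0",
  claw=0.2,
)

```text
clock: 17.87
tool_pos: [599.9, 100.6, 166.0]
eef_rot: [-3.14, 0.0, -0.012]
force: [-0.3, 0.3, 0.2]
grip_width: 52.0
grasp_force: 0.0
```

jog_arm(
  motion="-0.2 0.1 0 0 0 0;-0.45 0.2 0 0 0 0;-0.7 0.3 0 0 0 0;-0.9 0.39 0 0 0 0;-1 0.39 0 0 0 0;-1 0.39 0 0 0 0;-1 0.39 0 0 0 0;-1 0.39 0 0 0 0",
)

```text
clock: 18.53
tool_pos: [478.3, 53.2, 160.1]
eef_rot: [-3.141, -0.0, -0.002]
force: [0.5, -0.2, -0.2]
grip_width: 52.3
grasp_force: 0.0
```

```bash
python3 -c "
from h import *
capfit('yellow')"
```

```text
yellow [254, 185, 38, 43, 1278] [272.3 205.7] [37.4 43.4] [array([457.4,  52.6]), array([480.5,  52.7])]
yellow [141, 275, 23, 60, 704] [151.9 304.2] [22.8 61.8] [array([343.1, 186.6]), array([392.7, 155.6])]
yellow [383, 275, 22, 60, 687] [392.5 304.8] [22.5 61.5] [array([342.4, -81.5]), array([392.2, -50.2])]
yellow [163, 345, 377, 24, 6231] [402.2 356.6] [ 22.1 549.6] [array([ 272.6, -100.3]), array([338.6, -64.6])]
18.5333 [478.3  53.2 160.1] [-3.141e+00 -0.000e+00 -2.000e-03] if cap under TCP, its rows/cols [271.7 225.7] [271.8 182.3] centre [271.7 208.7]
```

jog_arm(
  motion="0 0 0.15 0 0 0;-0.01 0 0.4 0 0 0;-0.01 0 0.65 0 0 0;-0.01 0 0.85 0 0 0;-0.01 0 0.95 0 0 0;-0.01 0 1 0 0 0;-0.01 0 1 0 0 0;-0.01 0 1 0 0 0",
)

```text
clock: 19.25
tool_pos: [477.2, 53.2, 40.5]
eef_rot: [-3.141, -0.0, -0.001]
force: [0.2, -0.9, 0.1]
grip_width: 51.7
grasp_force: 0.0
```

jog_arm(
  motion="0 0 0.03 0 0 0;0 0 0.03 0 0 0;0 0 0.03 0 0 0;0 0 0.03 0 0 0;0 0 0.03 0 0 0;0 0 0.03 0 0 0;0 0 0.03 0 0 0;0 0 0.03 0 0 0",
  claw=-0.6,
)

```text
clock: 19.92
tool_pos: [476.6, 52.9, 36.4]
eef_rot: [3.141, -0.0, 0.001]
force: [-0.8, -1.1, 3.8]
grip_width: 27.1
grasp_force: 30.0
```

jog_arm(
  motion="0 0 -0.1 0 0 0;0 0 -0.3 0 0 0;0 0 -0.55 0 0 0;0 0 -0.8 0 0 0;0 0 -1 0 0 0;0 0 -1 0 0 0;0 0 -1 0 0 0",
)

```text
clock: 20.5
tool_pos: [476.9, 52.9, 157.5]
eef_rot: [3.141, -0.0, 0.004]
force: [0.7, -0.2, -2.4]
grip_width: 27.4
grasp_force: 30.0
```

jog_arm(
  motion="0.02 0.1 0 0 0 0;0.06 0.3 0 0 0 0;0.12 0.55 0 0 0 0;0.19 0.78 0 0 0 0",
)

```text
clock: 20.83
tool_pos: [498.1, -43.0, 154.7]
eef_rot: [3.141, 0.0, -0.004]
force: [0.0, -0.5, -2.0]
grip_width: 27.3
grasp_force: 30.0
```

jog_arm(
  motion="0.05 0.25 0 0 0 0;0.12 0.5 0 0 0 0;0.19 0.78 0 0 0 0",
)

```text
clock: 21.08
tool_pos: [520.8, -136.2, 154.5]
eef_rot: [-3.141, -0.001, 0.004]
force: [0.5, 1.2, -0.2]
grip_width: 27.6
grasp_force: 30.0
```

jog_arm(
  motion="0.05 0.25 0 0 0 0;0.12 0.5 0 0 0 0;0.19 0.78 0 0 0 0",
)

```text
clock: 21.33
tool_pos: [543.5, -229.7, 154.3]
eef_rot: [-3.141, -0.0, 0.005]
force: [1.7, 1.0, -0.9]
grip_width: 27.4
grasp_force: 30.0
```

jog_arm(
  motion="0.05 0.25 0 0 0 0;0.12 0.5 0 0 0 0;0.19 0.7 0 0 0 0;0.19 0.78 0 0 0 0;0.19 0.78 0 0 0 0;0.19 0.78 0 0 0 0;0.19 0.78 0 0 0 0",
)

```text
clock: 21.92
tool_pos: [567.2, -319.8, 155.5]
eef_rot: [-3.14, -0.003, 0.001]
force: [-0.3, 0.6, -1.6]
grip_width: 27.3
grasp_force: 30.0
```

```bash
python3 -c "
from h import *
s,c,T=wrist('pics/w7.png');colour(c,'yellow',T);print(s['tool_pos'],s['grip_width'],[project(c,T,[567+a,-321+b,12]).round() for a,b in((-35,0),(35,0),(0,35),(0,-35))])"
```

```text
yellow [239, 150, 70, 60, 853] [273.7 184.1] [68.4 69.7] [array([ 569.6, -321.6]), array([ 587.5, -321.2])]
yellow [241, 235, 63, 54, 2810] [272.3 274.4] [63.4 81.2] [array([ 471.1, -320.4]), array([ 512.3, -320.3])]
yellow [193, 274, 16, 61, 519] [200.9 304.4] [15.6 62.2] [array([ 434.2, -242.1]), array([ 484.1, -260.4])]
yellow [336, 275, 16, 60, 515] [343.3 304.6] [15.9 62. ] [array([ 434.4, -398.5]), array([ 484.3, -379.9])]
yellow [106, 346, 378, 22, 6378] [304.1 358.1] [ 26.8 434.7] [array([ 363.5, -357.4]), array([ 430. , -348.6])]
[ 567.20646013 -319.77926914  155.54703541] 27.274145813254595 [array([273., 220.]), array([273., 151.]), array([238., 187.]), array([309., 187.])]
```

View pics/w7.png

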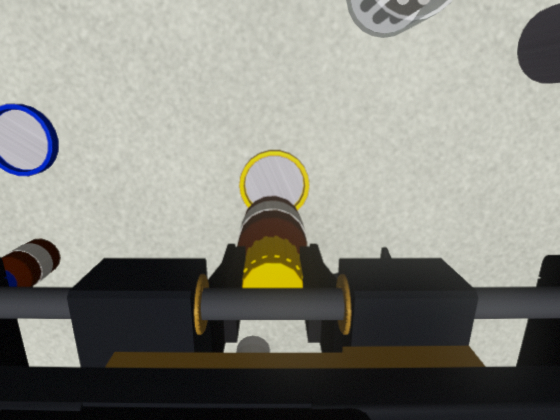

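Yellow is centred over its ring (274,184). Lowering.

jog_arm(
  motion="0.01 0 0.1 0 0 0;0.01 0 0.3 0 0 0;0.01 0 0.5 0 0 0;0.01 0 0.65 0 0 0;0.01 0 0.75 0 0 0;0.01 0 0.82 0 0 0;0.01 0 0.87 0 0 0;0.01 0 0.9 0 0 0;0.01 0 0.93 0 0 0;0.01 0 0.955 0 0 0;0.01 0 0.965 0 0 0;0.01 0 0.97 0 0 0",
)

```text
clock: 22.97
tool_pos: [569.1, -321.7, 40.5]
eef_rot: [3.141, -0.0, 0.002]
force: [-1.5, 1.4, 6.3]
grip_width: 27.5
grasp_force: 30.0
```

jog_arm(
  motion="0 0 0 0 0 0;0 0 0 0 0 0;0 0 0 0 0 0;0 0 0 0 0 0",
)

```text
clock: 23.3
tool_pos: [569.0, -321.7, 40.5]
eef_rot: [3.141, -0.0, 0.002]
force: [-0.8, 0.5, 6.4]
grip_width: 27.3
grasp_force: 30.0
```

jog_arm(
  motion="0 0 0 0 0 0;0 0 0 0 0 0;0 0 0 0 0 0;0 0 0 0 0 0;0 0 0 0 0 0;0 0 -0.1 0 0 0;0 0 -0.3 0 0 0;0 0 -0.6 0 0 0;0 0 -0.8 0 0 0;0 0 -1 0 0 0;0 0 -1 0 0 0",
  claw=0.2,
)

```text
clock: 24.22
tool_pos: [571.1, -322.5, 166.6]
eef_rot: [3.137, -0.0, 0.012]
force: [0.4, 0.2, 0.9]
grip_width: 52.1
grasp_force: 0.0
```

jog_arm(
  motion="-0.07 -0.2 0 0 0 0;-0.15 -0.45 0 0 0 0;-0.23 -0.7 0 0 0 0",
)

```text
clock: 24.47
tool_pos: [540.5, -236.9, 160.0]
eef_rot: [3.141, -0.002, 0.001]
force: [0.7, 0.2, -0.5]
grip_width: 52.6
grasp_force: 0.0
```

jog_arm(
  motion="-0.07 -0.25 0 0 0 0;-0.15 -0.5 0 0 0 0;-0.23 -0.7 0 0 0 0",
)

```text
clock: 24.72
tool_pos: [513.0, -151.0, 160.2]
eef_rot: [3.142, 0.002, 0.001]
force: [1.1, -0.8, -0.2]
grip_width: 52.0
grasp_force: 0.0
```

jog_arm(
  motion="-0.07 -0.25 0 0 0 0;-0.15 -0.5 0 0 0 0;-0.22 -0.65 0 0 0 0;-0.22 -0.71 0 0 0 0;-0.22 -0.71 0 0 0 0;-0.22 -0.71 0 0 0 0;-0.22 -0.71 0 0 0 0",
)

```text
clock: 25.3
tool_pos: [487.4, -69.8, 159.7]
eef_rot: [3.141, -0.003, 0.0]
force: [0.2, 0.0, -0.7]
grip_width: 52.2
grasp_force: 0.0
```

```bash
python3 -c "
from h import *
capfit('blue')"
```

```text
blue [237, 9, 77, 82, 1422] [275.   49.4] [76.  81.9] [array([613., -73.]), array([602. , -72.3])]
blue [252, 183, 36, 42, 1149] [269.7 204. ] [35.6 41.2] [array([468.3, -67.7]), array([491. , -68.2])]
25.3 [487.4 -69.8 159.7] [ 3.141e+00 -3.000e-03  0.000e+00] if cap under TCP, its rows/cols [271.7 225.8] [271.7 182.3] centre [271.7 208.8]
```

jog_arm(
  motion="0 0 0.15 0 0 0;0 0 0.4 0 0 0;0 0 0.65 0 0 0;0 0 0.85 0 0 0;0 0 0.95 0 0 0;0 0 1 0 0 0;0 0 1 0 0 0;0 0 1 0 0 0",
)

```text
clock: 26.02
tool_pos: [487.9, -68.6, 40.6]
eef_rot: [3.141, -0.001, 0.002]
force: [0.5, 0.2, 0.1]
grip_width: 52.3
grasp_force: 0.0
```

jog_arm(
  motion="0 0 0.03 0 0 0;0 0 0.03 0 0 0;0 0 0.03 0 0 0;0 0 0.03 0 0 0;0 0 0.03 0 0 0;0 0 0.03 0 0 0;0 0 0.03 0 0 0;0 0 0.03 0 0 0",
  claw=-0.6,
)

```text
clock: 26.68
tool_pos: [487.4, -68.3, 36.4]
eef_rot: [3.141, -0.0, 0.001]
force: [-0.1, 0.7, 3.9]
grip_width: 26.8
grasp_force: 30.0
```

jog_arm(
  motion="0 0 -0.1 0 0 0;0 0 -0.3 0 0 0;0 0 -0.55 0 0 0;0 0 -0.8 0 0 0;0 0 -1 0 0 0;0 0 -1 0 0 0;0 0 -1 0 0 0",
)

```text
clock: 27.27
tool_pos: [487.7, -68.5, 157.6]
eef_rot: [3.141, -0.0, 0.004]
force: [0.5, -0.1, -1.9]
grip_width: 27.0
grasp_force: 30.0
```

jog_arm(
  motion="0.1 0.02 0 0 0 0;0.3 0.04 0 0 0 0;0.55 0.04 0 0 0 0;0.8 0.04 0 0 0 0;0.95 0.04 0 0 0 0;1 0.04 0 0 0 0;1 0.04 0 0 0 0;1 0.04 0 0 0 0",
)

```text
clock: 27.93
tool_pos: [605.9, -72.9, 155.0]
eef_rot: [-3.141, -0.0, 0.004]
force: [-0.7, -0.1, -0.5]
grip_width: 27.1
grasp_force: 30.0
```

```bash
python3 -c "
from h import *
s,c,T=wrist('pics/w8.png');colour(c,'blue',T);print(s['tool_pos'],s['grip_width'])"
```

```text
blue [237, 144, 70, 61, 817] [271.9 178.5] [68.8 69.7] [array([613.7, -73.1]), array([630.5, -73.1])]
blue [241, 234, 63, 55, 2834] [272.1 275.8] [62.8 85.7] [array([508.1, -73.3]), array([549.8, -73.3])]
[605.86972684 -72.9497023  154.99531167] 27.138933417825367
```

jog_arm(
  motion="0.04 0 0.1 0 0 0;0.04 0 0.3 0 0 0;0.04 0 0.5 0 0 0;0.04 0 0.65 0 0 0;0.04 0 0.75 0 0 0;0.04 0 0.82 0 0 0;0.04 0 0.87 0 0 0;0.04 0 0.9 0 0 0;0.04 0 0.93 0 0 0;0.04 0 0.955 0 0 0;0.04 0 0.965 0 0 0;0.04 0 0.97 0 0 0",
)

```text
clock: 28.98
tool_pos: [612.4, -73.2, 40.5]
eef_rot: [3.141, -0.0, 0.002]
force: [-2.2, 0.2, 7.8]
grip_width: 27.0
grasp_force: 30.0
```

jog_arm(
  motion="0 0 0 0 0 0;0 0 0 0 0 0;0 0 0 0 0 0;0 0 0 0 0 0",
)

```text
clock: 29.32
tool_pos: [612.4, -73.2, 40.5]
eef_rot: [3.141, -0.0, 0.002]
force: [-1.0, -0.3, 5.8]
grip_width: 27.1
grasp_force: 30.0
```

Release, then back off up and away so all the holders are visible from the top.

jog_arm(
  motion="0 0 0 0 0 0;0 0 0 0 0 0;0 0 0 0 0 0;0 0 0 0 0 0;0 0 0 0 0 0;0 0 -0.1 0 0 0;0 0 -0.3 0 0 0;0 0 -0.6 0 0 0;0 0 -0.8 0 0 0;0 0 -1 0 0 0;0 0 -1 0 0 0",
  claw=0.2,
)

```text
clock: 30.23
tool_pos: [614.5, -73.0, 166.1]
eef_rot: [3.141, -0.0, 0.013]
force: [0.7, -0.4, -0.1]
grip_width: 52.3
grasp_force: 0.0
```

jog_arm(
  motion="-0.25 0.2 -0.2 0 0 0;-0.5 0.4 -0.4 0 0 0;-0.75 0.6 -0.5 0 0 0;-1 0.8 -0.5 0 0 0;-1 0.8 -0.5 0 0 0;-1 0.8 -0.5 0 0 0;-1 0.8 -0.5 0 0 0;-1 0.8 -0.5 0 0 0",
)

```text
clock: 30.9
tool_pos: [492.5, -167.9, 219.7]
eef_rot: [-3.141, -0.003, -0.0]
force: [-0.0, 0.5, -0.2]
grip_width: 52.3
grasp_force: 0.0
```

Run:
```python
from h import *
s,c,T=wrist("pics/w9.png"); c=bot.camera("scene"); cv2.imwrite("pics/s9.png",c["color"][90:360,150:460].repeat(2,0).repeat(2,1))
print(s["clock"],s["qvel"].round(3))
for n,b in (("red",(597,99.8)),("yellow",(567.5,-321)),("green",(561,284.5)),("blue",(612,-72.7))):
    for r in bot.search_frame("scene","bottle_"+n)[:1]:print(n,round(r["p"],2),hit(c,r["box"][:2],50)[:2],b)
```

```text
30.9 [-0.011  0.011 -0.002 -0.003  0.002 -0.001  0.003]
red 0.9 [597.4 103.1] (597, 99.8)
yellow 0.77 [ 571.1 -315.6] (567.5, -321)
green 0.74 [561.5 285.7] (561, 284.5)
blue 0.94 [616.7 -67.2] (612, -72.7)
```

View pics/s9.png

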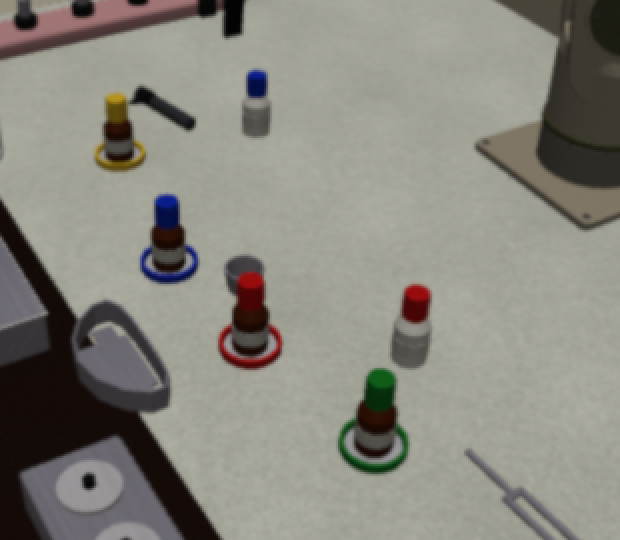

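View pics/w9.png

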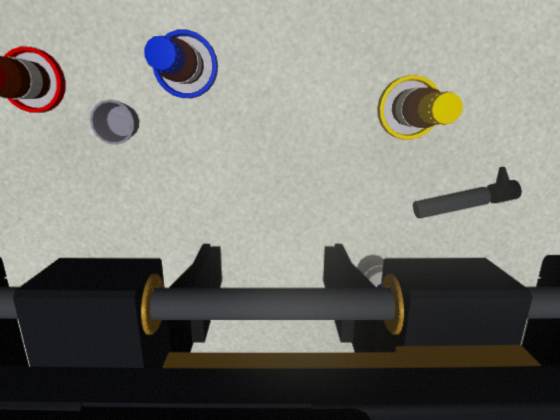

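All four brown bottles stand inside their own rings: red (250,343), yellow (120,152), green (373,443) and blue (168,262) in the scene crop. Once inside a ring, a bottle can be off centre by at most 10 mm, within the 12 mm limit. Both white bottles are standing where they were. Handing in.

```bash
python3 -c "
from cell import bot
print(bot.finish_job())"
```

```text
the job is handed in; nothing more can be done
None
```

All four brown bottles are upright in their matching holders, both white bottles stand where they were, and the job was handed in at about 31 s; the hand-in returned no verdict.

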